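Seat a clamped block on its parallels

TASK

The aluminium block in the drill vise came up when the vise was tightened, so the two parallels under it are loose. Take the nylon-faced tapping bar out of the tray and tap the block down with it, over one end and the other as it needs, without hard blows, until it lies level and tight on both parallels; then prove it with a light push on the end of each parallel, first the one at the moving jaw, where work lifts most, and then the one at the fixed jaw: neither may slide any more. Leave the parallels under the block, the tapping bar standing upright in its tray again, and everything else on the bench where it was.

Things in the scene. Friction and masses are not known exactly. Their poses are not given: they have to be found in the camera images.
- vise: Grey cast drill vise bolted to the bench (250 x 100 mm plate, jaws 80 mm wide), its height a few mm different each start. Origin between the jaws at its foot; x points from the moving jaw (-x, screw and T-handle, nearer the robot) to the fixed jaw, y along the jaws, z up. Jaw faces 22 mm either side of the origin, jaw tops 79 mm above it; the bed under the block is 45 mm above it, 80 mm wide (y).
- workpiece: Plain aluminium block, 44 mm in x (between the jaws), 80 mm in y, 40 mm high, 0.38 kg. Origin at the centre of its underside, axes as the vise's. The jaws hold it 3 to 5 mm too high and rocked up to 0.06 rad about x. Pressed on top with 6 to 9 N it creeps down; rocking it level takes up to 18 N, and one end home may leave the other up. Fully down, its underside is 65 mm above the vise's origin.
- workpiece_top (a point): Centre of the block's top face (scribed cross), 40 mm above its origin. Tap 25 mm to either side of it along y. Once an end rests on the parallels the force rises by some 35 N per mm of further travel, so go at 10 mm/s or slower; about 20 N over each end wedges the block for good. More than 45 N bruises it.
- parallel_moving: Ground steel parallel at the moving jaw: upright bar 8 mm thick (x), 130 mm long (y), 20 mm high, 0.16 kg, on the vise bed under the block, along the jaw; its ends stand out about 25 mm past jaws and bed on both sides. Origin at the centre of its underside, 17 mm from the vise's middle. Loose, it slides along y at about 1 to 2 N; tight, it holds 5 N or more.
- parallel_fixed: The same parallel at the fixed jaw, 17 mm to the other side of the vise's middle.
- bar: Tapping bar, 110 mm tall, standing upright in the tray: white nylon head of 34 mm diameter and 32 mm height at the bottom (its flat underside is the striking face), aluminium shank of 26 mm diameter above it. Origin at the centre of the striking face, z up along the shank; 0.18 kg.
- tray: Open steel tray, 130 mm (x) by 150 mm (y), walls 22 mm high and 3 mm thick, floor 3 mm thick. Origin at the centre of its underside. Fixed to the bench.
- deburrer: Bystander in the tray: deburring tool with a blue handle, 98 mm long, 12 mm thick, lying along its x. Origin under the middle of its length.
- tub: Bystander: white plastic tub for scraps, 110 mm wide, 85 mm high. Origin at the centre of its underside.
- strippers: Bystander: wire strippers with orange handles lying flat, 175 mm long. Origin at its underside, near the middle.
- solder_spool: Bystander: standing reel of solder, 54 mm diameter, 36 mm high. Origin at its underside, near the middle.
- spare_parallel: Bystander: a lower steel parallel, 8 x 130 x 14 mm, lying on the bench. Origin at its underside, near the middle.
- pen: Bystander: dark pen, 137 mm long, lying on the bench. Origin at its underside, near the middle.
- phone: Bystander: phone in a red case, lying flat, 155 x 75 mm. Origin at its underside, near the middle.

How it is judged:
By the outcome, as a careful person would: the job done as asked, in the order asked, and still so for the second after the job is handed in, with the robot touching nothing.
It also fails if it takes over 72 s, if anything falls off the work surface, if the arm or the gripper's body presses on something with over 40 N, if the wrist force passes 120 N, or if a joint passes its speed limit or range.

ROBOT

A 7-joint arm with a two-finger parallel gripper is mounted at the origin on the work surface. World frame = base frame: x ahead of the robot, y to its left, z up, the work surface at z = 0. Lengths are in mm, angles in rad, forces in N, time in s.
With the tool pointing down it reaches from about 400 to 850 mm from the base axis. Payload 10.4 kg.
Tool frame: the origin (TCP) lies midway between the tips of the shut fingers; the grasp point (between the pads) lies arm.grip_point_offset behind it (arm.grip_point_offset is the distance from the TCP to the grasp point, in mm); z points along the fingers, y is the line along which they close (so a half turn about z gives the same grasp; the last joint's range is limited). The gripper opens to 87 mm and grips with 3 to 60 N. Pads are 19 mm wide; open, the fingers measure 117 mm over their backs; the gripper's body (75 mm by 190 mm) begins 51 mm behind the grasp point.
Start: joints at [-1.253, 0.332, -0.065, 1.46, 0.022, 1.35, -0.088], TCP at [208.889, 589.082, 222.576] pointing down, gripper open.
Joint ranges: [-2.6, 2.6], [-0.5, 2.12], [-1.47, 1.34], [0.16, 2.42], [-1.27, 4.41], [0.06, 2.06], [-2.6, 2.6]. Speed limits (rad/s): [2.22, 2.22, 2.79, 2.79, 3.14, 3.14, 3.14].

INTERFACE

Orientations are given as [roll, pitch, yaw] about the fixed x, y, z axes, in that order (R = Rz(yaw) Ry(pitch) Rx(roll)).
In Python, from workcell import arm gives the robot as it stands.
- The arm moves only by the shell command python3 -m creep FILE [FORCE], which reads ROWS from the file FILE. ROWS is a JSON list of rows, 1 to 10 of them, each written [[dx, dy, dz], [rx, ry, rz], opening]: dx, dy, dz in units of 100 mm, then a rotation vector rx, ry, rz in units of 0.05 rad, then the opening from 0.0 (shut) to 1.0 (fully open); each row is the pose to reach, as a shift and turn from the pose commanded when the command began, along the tool's axes at that moment; what a row does not reach only later rows make up. A row lasts 1/12 s, in which the tool goes at most 41.7 mm and 0.125 rad, less where a joint would pass 70% of its speed; a pose out of reach is approached as far as the arm can. The fingers move at their own pace and stop on an object; FORCE is the grip in N (left out, the last holds). Time passes only in rows, so rows that do not move let the fingers close. It prints the time, the measured TCP pose, the force, the opening and the grip force at its end. Input that does not fit is refused with a message, and nothing moves.
- arm.get_state(): the state, without advancing time (a new reading comes with each control period).
- arm.capture(name): name is "scene" or "top"; returns a dict with "pixels" (480x640x3 uint8, red, green, blue), "depth" (480x640 float32, mm along the optical axis (not along the pixel's ray), 0 where there is no reading), "mtx" (3x3 intrinsics, pixels), "extrinsics" (4x4, takes a point from world to camera coordinates). Camera axes: x right, y down, z forward; pixel columns grow to the right and rows downward; lengths in mm; the calibration is good to about 2 mm. A picture is of the moment at which its call begins.
- arm.hand_in(): hands the job in; it is judged then, once.
The state is a dict: "t": time; "joint_positions": joint angles; "qvel": joint speeds; "tau": joint torques, N m; "position": TCP position; "eef_rot": TCP orientation; "contact_force": force on the tool from outside, world axes, zero at the start; "wrist_torque": the same for the moment, N m; "opening": opening from 0.0 (shut) to 1.0 (fully open); "grip_force": force on a finger pad.
Only numpy, scipy, OpenCV 4.12 (cv2) and the standard library are available. Lean on these libraries where they do the work, as an engineer would, in place of code of your own. Each camera call takes 0.05 s, during which the arm holds its last target. There are 200 camera calls.

## Working session

There is one attempt and no reset: what is moved stays moved. The work goes in short steps, Python scripts to look and compute and a shell command to move; the robot and the scene stay as the last step left them, time stands still between calls to the robot, and variables do not carry over. Pictures are saved under pics/ and viewed, at most 10 in all, crops included, and the job is handed in when it is done.

```bash
ls; mkdir -p pics; python3 - <<'E'
from workcell import arm
import cv2,numpy as np
s=arm.get_state();print({k:np.round(v,3) for k,v in s.items()},arm.grip_point_offset)
for n in("scene","top"):
    c=arm.capture(n);cv2.imwrite(f"pics/{n}0.png",c["pixels"][:,:,::-1]);np.savez(f"/tmp/{n}0.npz",**c)
    print(c["mtx"],np.round(c["extrinsics"],3))
E
```

```text
pics
{'t': np.float64(0.0), 'joint_positions': array([-1.253,  0.333, -0.065,  1.461,  0.022,  1.35 , -0.088]), 'qvel': array([ 0.001, -0.001, -0.001, -0.001, -0.   , -0.   , -0.   ]), 'tau': array([ 1.0000e-03, -6.2326e+01,  2.5000e-02, -3.8990e+01, -6.1000e-02,
        4.0000e-02,  0.0000e+00]), 'position': array([208.745, 588.713, 221.769]), 'eef_rot': array([-3.14 ,  0.   ,  2.801]), 'contact_force': array([ 0.358,  1.465, -0.328]), 'wrist_torque': array([ 0.053, -0.028,  0.021]), 'grip_force': np.float64(0.0), 'opening': np.float64(1.0)} 18.700000000000003
[[433.71219123   0.         317.45106591]
 [  0.         433.71219123 246.42665188]
 [  0.           0.           1.        ]] [[ 7.820000e-01  6.230000e-01  1.400000e-02 -4.221640e+02]
 [ 4.300000e-01 -5.240000e-01 -7.350000e-01 -1.828690e+02]
 [-4.510000e-01  5.810000e-01 -6.780000e-01  1.448026e+03]
 [ 0.000000e+00  0.000000e+00  0.000000e+00  1.000000e+00]]
[[517.33394684   0.         321.31768027]
 [  0.         517.33394684 241.27386511]
 [  0.           0.           1.        ]] [[-2.700000e-02 -1.000000e+00  6.000000e-03 -1.017700e+01]
 [-9.850000e-01  2.600000e-02 -1.700000e-01  5.724340e+02]
 [ 1.700000e-01 -1.000000e-02 -9.850000e-01  1.337716e+03]
 [ 0.000000e+00  0.000000e+00  0.000000e+00  1.000000e+00]]
```

View pics/scene0.png

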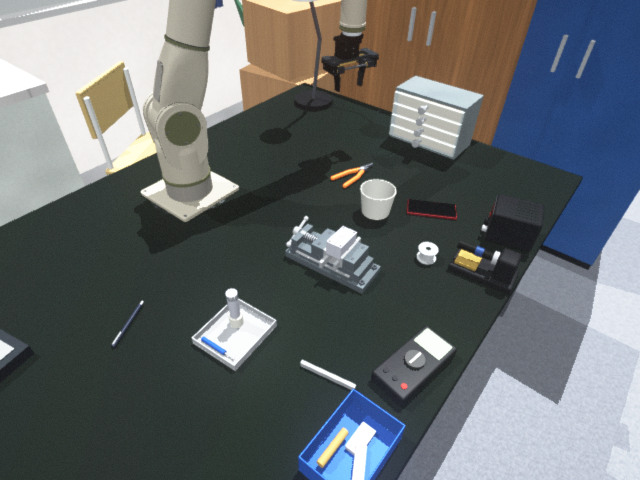

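View pics/top0.png

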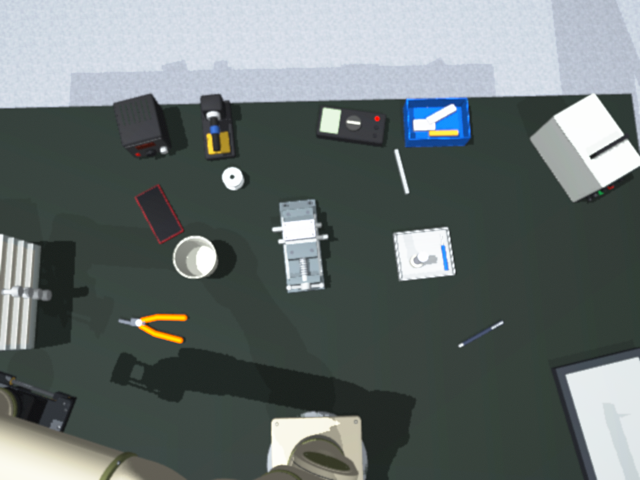

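The scene view shows the vise at about (335,255) and the tray with the upright bar at (235,320). In the top view the vise is at (302,245), the bar at about (422,258) and the deburrer at (445,258). I'll enlarge these areas.

```bash
python3 - <<'E'
import cv2,numpy as np
t=np.load("/tmp/top0.npz")["pixels"][:,:,::-1];s=np.load("/tmp/scene0.npz")["pixels"][:,:,::-1]
def cr(im,u,v,w,h,k):return cv2.resize(im[v:v+h,u:u+w],None,fx=k,fy=k,interpolation=cv2.INTER_CUBIC)
a=np.vstack([np.hstack([cr(t,260,195,80,60,5),cr(t,385,225,80,60,5)]),np.hstack([cr(s,290,215,80,60,5),cr(s,190,285,80,60,5)])])
cv2.imwrite("pics/crop0.png",a)
E
```

```text
(no output)
```

View pics/crop0.png

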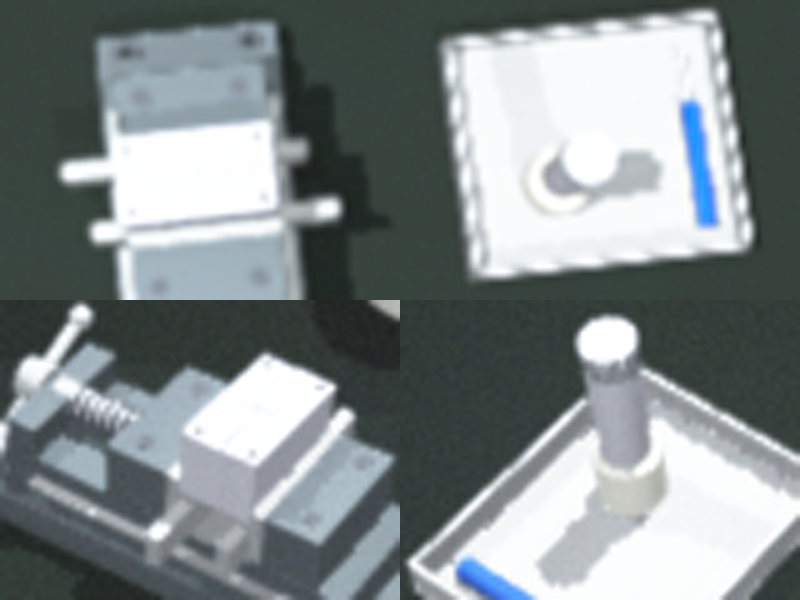

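Crop findings:
- **Top view:** the block's top corners are at TL (108,135), TR (272,122), BR (277,212) and BL (115,228). The bar top is at (588,157). Parallel ends show on both sides: fixed at (62,172) and (305,150), moving at (92,233) and (340,208).
- **Scene view:** the block corners are at (265,353), (335,387), (255,465) and (183,432), and the bar top is at (609,340).

```bash
cat > h.py <<'E'
import numpy as np,cv2
from scipy.spatial.transform import Rotation as R
def P(c):return c["mtx"]@c["extrinsics"][:3]
def tri(ct,cs,a,b):
    X=cv2.triangulatePoints(P(ct),P(cs),np.float64(a).reshape(2,1),np.float64(b).reshape(2,1)).ravel();return X[:3]/X[3]
def cloud(c):
    d=c["depth"];v,u=np.mgrid[:480,:640];K=c["mtx"];E=c["extrinsics"]
    X=np.stack([(u-K[0,2])/K[0,0]*d,(v-K[1,2])/K[1,1]*d,d],-1)
    return (X-E[:3,3])@E[:3,:3]
def onz(c,p,z):
    K=c["mtx"];E=c["extrinsics"];r=E[:3,:3].T@np.linalg.solve(K,[p[0],p[1],1.]);o=-E[:3,:3].T@E[:3,3]
    return o+r*(z-o[2])/r[2]
def tool(d,rpy):return R.from_euler('xyz',rpy).inv().apply(d)
E
python3 - <<'E'
from h import *
ct=dict(np.load("/tmp/top0.npz"));cs=dict(np.load("/tmp/scene0.npz"))
T=lambda x,y:(260+x/5-.4,195+y/5-.4)
T2=lambda x,y:(385+(x-400)/5-.4,225+y/5-.4)
S=lambda x,y:(290+x/5-.4,215+(y-300)/5-.4)
S2=lambda x,y:(190+(x-400)/5-.4,285+(y-300)/5-.4)
np.set_printoptions(precision=1,suppress=True)
C=[tri(ct,cs,T(*a),S(*b)) for a,b in(((108,135),(335,387)),((272,122),(255,465)),((277,212),(183,432)),((115,228),(265,353)))]
print("corners",np.array(C),np.mean(C,0))
print("bar top",tri(ct,cs,T2(588,157),S2(609,340)))
print("tray corners",[onz(ct,T2(*p),22) for p in((443,42),(717,10),(750,247),(475,278))])
print("deb",[onz(ct,T2(*p),9) for p in((690,103),(708,226))])
W=cloud(ct);V=cloud(cs)
for n,A,lab in(("top",W,ct),("scene",V,cs)):
    m=np.array(C).mean(0);d=np.abs(A-m);k=(d[...,0]<18)&(d[...,1]<36)&(A[...,2]>95)&(A[...,2]<135)
    p=A[k];f=np.linalg.lstsq(np.c_[p[:,:2]-m[:2],np.ones(len(p))],p[:,2],rcond=None);print(n,len(p),"plane",np.round(f[0],3), (p[:,2]).std())
b=tri(ct,cs,T2(588,157),S2(609,340))
for A in(W,V):
    k=(np.hypot(*(A[...,:2]-b[:2]).transpose(2,0,1))<25)&(A[...,2]>90)&(A[...,2]<140);p=A[k];print("bartop",len(p),p.mean(0),np.percentile(p[:,2],[50,90]))
print("par ends",[onz(ct,T(*p),68) for p in((62,172),(305,150),(92,233),(340,208))])
for y in(-45,-55,45,55):pass
for x,yv in ((62,172),(320,208),(80,180)):
    u,v=T(x,yv);print(W[int(round(v)),int(round(u))])
E
```

```text
corners [[613.9  75.4 109.2]
 [618.9  -7.9 115.2]
 [572.9  -8.8 111.6]
 [566.7  73.7 107.9]] [593.1  33.1 111. ]
bar top [ 515.7 -281.4  112.2]
tray corners [array([ 594.5, -223.7,   22. ]), array([ 608.4, -375.5,   22. ]), array([ 477.2, -384.3,   22. ]), array([ 464.4, -234.4,   22. ])]
deb [array([ 559. , -360.3,    9. ]), array([ 490.6, -365.6,    9. ])]
top 386 plane [  0.   -0.  112.1] 2.798247789357596
scene 242 plane [ -0.   -0.1 111.3] 1.8831831681135631
bartop 100 [ 514.3 -279.9  111.9] [113.5 116.8]
bartop 156 [ 519.5 -286.6  107.7] [111.1 115.1]
par ends [array([605.2, 104.5,  68. ]), array([613.7, -24.7,  68. ]), array([571.9,  89. ,  68. ]), array([581.9, -42.4,  68. ])]
[618.9 110.4  -0.9]
[582.6 -32.9  68.3]
[601.   94.5  60.5]
```

```bash
cat >> h.py <<'E'
from workcell import arm
def go(target,yaw=None,frm=None):
    s=arm.get_state();r=s["eef_rot"];p=np.array(s["position"]) if frm is None else np.array(frm)
    d=tool(np.array(target)-p,r);w=np.zeros(3)
    if yaw is not None:w=(R.from_euler('xyz',r).inv()*R.from_euler('xyz',[np.pi,0,yaw])).as_rotvec()
    print(np.round(d,1),np.round(w,3),"n",np.linalg.norm(d)/41.7)
E
python3 -c "
from h import *
go((440,230,225),1.64,(208.9,589.1,222.6))
print(tool([76,-512,0],[np.pi,0,1.64]),tool([0,-100,0],[np.pi,0,1.64]))"
```

```text
[-337.8 -261.2   -2.1] [-1.000e-03  1.000e-03  1.161e+00] n 10.24084090513093
[-5.16029749e+02  4.04140793e+01  4.94929728e-15] [-9.97606381e+01 -6.91484487e+00 -8.46824263e-16]
```

The manual's scale: shifts go in units of 100 mm and turns go in units of 0.05 rad. Converting my numbers, -337.8 mm is -3.378, -261.2 mm is -2.612, 1.161 rad is 23.22.

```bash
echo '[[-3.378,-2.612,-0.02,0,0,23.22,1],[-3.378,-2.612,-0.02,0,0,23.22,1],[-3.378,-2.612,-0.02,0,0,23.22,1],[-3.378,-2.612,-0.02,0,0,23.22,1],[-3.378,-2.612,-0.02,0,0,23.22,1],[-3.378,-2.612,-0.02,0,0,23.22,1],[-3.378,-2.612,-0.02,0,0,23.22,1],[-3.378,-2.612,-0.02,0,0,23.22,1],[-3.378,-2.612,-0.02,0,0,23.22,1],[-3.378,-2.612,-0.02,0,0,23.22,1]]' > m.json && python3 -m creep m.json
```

```text
refused: ROWS must be rows with the three-number parts in brackets of their own. Nothing was moved.
```

The error is about the shape of the input: rows with the three-number parts in brackets of their own. Fixing that and sending the same move.

```bash
echo '[[[-3.378,-2.612,-0.02],[0,0,23.22],1],[[-3.378,-2.612,-0.02],[0,0,23.22],1],[[-3.378,-2.612,-0.02],[0,0,23.22],1],[[-3.378,-2.612,-0.02],[0,0,23.22],1],[[-3.378,-2.612,-0.02],[0,0,23.22],1],[[-3.378,-2.612,-0.02],[0,0,23.22],1],[[-3.378,-2.612,-0.02],[0,0,23.22],1],[[-3.378,-2.612,-0.02],[0,0,23.22],1],[[-3.378,-2.612,-0.02],[0,0,23.22],1],[[-3.378,-2.612,-0.02],[0,0,23.22],1]]' > m.json && python3 -m creep m.json; python3 -c "
from h import *
go((516,-281.5,200),1.64)"
```

```text
t: 0.93
position: [434.9, 236.7, 224.4]
eef_rot: [-3.141, -0.0, 1.632]
contact_force: [0.5, -0.2, 0.1]
opening: 1.001
grip_force: 0.0
[-522.2   49.1   24.3] [-0.    -0.    -0.008] n 12.590953652173793
```

To row units: 10 mm is 0.1, -522 mm is -5.22.

```bash
echo '[[[-5.22,0.49,0.1],[0,0,0],1],[[-5.22,0.49,0.1],[0,0,0],1],[[-5.22,0.49,0.1],[0,0,0],1],[[-5.22,0.49,0.1],[0,0,0],1],[[-5.22,0.49,0.1],[0,0,0],1],[[-5.22,0.49,0.1],[0,0,0],1],[[-5.22,0.49,0.1],[0,0,0],1],[[-5.22,0.49,0.1],[0,0,0],1],[[-5.22,0.49,0.1],[0,0,0],1],[[-5.22,0.49,0.1],[0,0,0],1]]' > m.json && python3 -m creep m.json; python3 -c "
from h import *
go((516,-281.5,190),1.64)"
```

```text
t: 1.77
position: [501.6, -174.3, 216.6]
eef_rot: [3.141, -0.0, 1.64]
contact_force: [0.5, -0.0, -0.5]
opening: 1.004
grip_force: 0.0
[-107.9    6.9   26.6] [ 0.001 -0.     0.   ] n 2.6708293646677896
```

```bash
echo '[[[-1.05,0.07,0.26],[0,0,0],1],[[-1.05,0.07,0.26],[0,0,0],1],[[-1.05,0.07,0.26],[0,0,0],1],[[-1.05,0.07,0.26],[0,0,0],1],[[-1.05,0.07,0.26],[0,0,0],1]]' > m.json && python3 -m creep m.json; python3 - <<'E'
from h import *
go((516,-281.5,70))
c=arm.capture("top");im=c["pixels"][:,:,::-1];b=arm.capture("scene")["pixels"][:,:,::-1]
k=lambda i,u,v:cv2.resize(i[v:v+120,u:u+100],None,fx=4,fy=4,interpolation=cv2.INTER_CUBIC)
cv2.imwrite("pics/a.png",np.hstack([k(im,375,200),k(b,190,230)]))
E
```

```text
t: 2.18
position: [515.1, -278.1, 189.6]
eef_rot: [-3.139, 0.0, 1.637]
contact_force: [0.8, 0.1, 0.3]
opening: 0.995
grip_force: 0.0
[ -3.4   1.  119.6] [0. 0. 0.] n 2.8695407818033005
```

View pics/a.png

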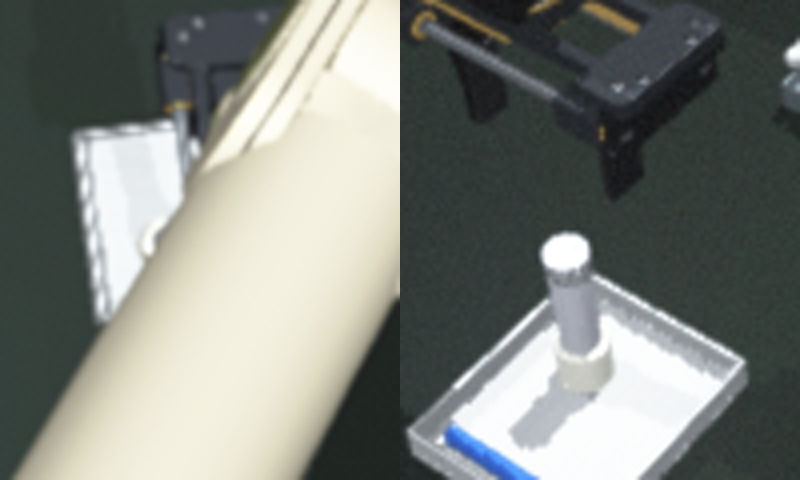

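The open fingers straddle the bar: tips at about (485,120) and (620,190), bar top at (566,250). Next I'll lower, close and lift.

To row units: 1 mm is 0.01, 119 mm is 1.19.

```bash
echo '[[[-0.034,0.01,0.4],[0,0,0],1],[[-0.034,0.01,0.8],[0,0,0],1],[[-0.034,0.01,1.05],[0,0,0],1],[[-0.034,0.01,1.19],[0,0,0],1],[[-0.034,0.01,1.19],[0,0,0],1]]' > m.json && python3 -m creep m.json; echo '[[[0,0,0],[0,0,0],0],[[0,0,0],[0,0,0],0],[[0,0,0],[0,0,0],0],[[0,0,0],[0,0,0],0],[[0,0,0],[0,0,0],0],[[0,0,0],[0,0,0],0],[[0,0,0],[0,0,0],0]]' > m.json && python3 -m creep m.json 40
```

```text
t: 2.7
position: [516.4, -277.7, 69.2]
eef_rot: [-3.138, -0.002, 1.642]
contact_force: [-0.1, -0.3, 0.5]
opening: 0.998
grip_force: 0.0
t: 3.28
position: [517.4, -280.0, 71.8]
eef_rot: [3.141, -0.0, 1.64]
contact_force: [-0.2, -0.1, 0.2]
opening: 0.555
grip_force: 0.0
```

To row units: -5 mm is -0.05, -2 mm is -0.02.

```bash
echo '[[[0,0,0],[0,0,0],0],[[0,0,0],[0,0,0],0],[[0,0,0],[0,0,0],0],[[0,0,0],[0,0,0],0],[[0,0,0],[0,0,0],0],[[0,0,0],[0,0,0],0]]' > m.json && python3 -m creep m.json 55; echo '[[[0,0,-0.02],[0,0,0],0],[[0,0,-0.05],[0,0,0],0],[[0,0,-0.05],[0,0,0],0]]' > m.json && python3 -m creep m.json; python3 -c "
from h import *
go((0,0,0))
for i in range(4):
  arm.capture('top');s=arm.get_state();print(np.round(s['position'],2),np.round(s['contact_force'],2),s['grip_force'])"
```

```text
t: 3.78
position: [517.2, -280.0, 71.4]
eef_rot: [-3.141, -0.0, 1.64]
contact_force: [-0.6, -0.5, 0.1]
opening: 0.286
grip_force: 55.0
t: 4.03
position: [517.4, -280.1, 77.1]
eef_rot: [3.141, 0.0, 1.64]
contact_force: [-0.0, 0.5, -2.0]
opening: 0.288
grip_force: 55.0
[ 315.1 -496.9   76.8] [0. 0. 0.] n 14.230383550111274
[ 517.43 -280.08   76.86] [-0.06 -0.42 -2.17] 54.98119597323239
[ 517.34 -279.99   76.67] [ 1.2  -0.24 -2.07] 54.9813040997833
[ 517.28 -279.96   76.53] [ 0.26 -0.3  -1.31] 54.98138210736215
[ 517.23 -279.9    76.47] [-0.34  0.04 -1.59] 54.981152806431055
```

To row units: -145 mm is -1.45, -120 mm is -1.2.

```bash
echo '[[[0,0,-0.4],[0,0,0],0],[[0,0,-0.8],[0,0,0],0],[[0,0,-1.2],[0,0,0],0],[[0,0,-1.45],[0,0,0],0]]' > m.json && python3 -m creep m.json; python3 -c "
from h import *
go((595,8,220),1.64)"
```

```text
t: 4.57
position: [517.8, -280.8, 225.5]
eef_rot: [3.138, 0.001, 1.639]
contact_force: [-0.3, -0.6, -2.0]
opening: 0.289
grip_force: 55.0
[282.9  96.8   5.4] [ 0.003  0.001 -0.001] n 7.170641823267495
```

```bash
echo '[[[2.83,0.97,0.03],[0,0,0],0],[[2.83,0.97,0.03],[0,0,0],0],[[2.83,0.97,0.03],[0,0,0],0],[[2.83,0.97,0.03],[0,0,0],0],[[2.83,0.97,0.03],[0,0,0],0],[[2.83,0.97,0.03],[0,0,0],0],[[2.83,0.97,0.03],[0,0,0],0],[[2.83,0.97,0.03],[0,0,0],0],[[2.83,0.97,0.03],[0,0,0],0],[[2.83,0.97,0.03],[0,0,0],0]]' > m.json && python3 -m creep m.json; python3 - <<'E'
from h import *
go((595,8,186))
b=arm.capture("scene")["pixels"][:,:,::-1];c=arm.capture("top")["pixels"][:,:,::-1]
k=lambda i,u,v:cv2.resize(i[v:v+120,u:u+100],None,fx=4,fy=4,interpolation=cv2.INTER_CUBIC)
cv2.imwrite("pics/b.png",np.hstack([k(c,250,180),k(b,290,170)]))
E
```

```text
t: 5.4
position: [594.4, 9.3, 218.2]
eef_rot: [-3.141, 0.001, 1.641]
contact_force: [0.6, -0.8, -2.2]
opening: 0.286
grip_force: 55.0
[-1.3  0.5 32.2] [0. 0. 0.] n 0.7731676769085446
```

View pics/b.png

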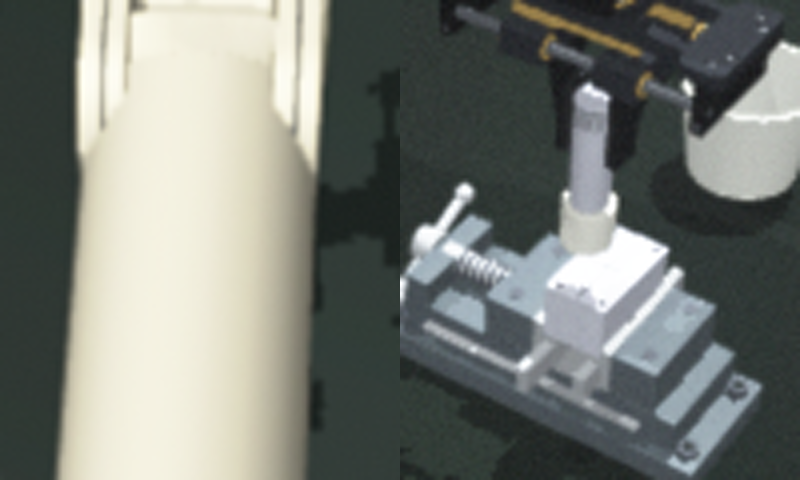

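In the scene crop the bar hangs upright above the block's -y end, head at (588,225). Now I'll come down to just above contact, then go slowly.

To row units: 15 mm is 0.15, -1 mm is -0.01.

```bash
echo '[[[-0.01,0.005,0.15],[0,0,0],0],[[-0.01,0.005,0.26],[0,0,0],0],[[-0.01,0.005,0.3],[0,0,0],0],[[-0.01,0.005,0.3],[0,0,0],0]]' > m.json && python3 -m creep m.json 60;echo '[[[0,0,0.007],[0,0,0],0],[[0,0,0.014],[0,0,0],0],[[0,0,0.021],[0,0,0],0]]' > m.json && python3 -m creep m.json; echo '[[[0,0,0.007],[0,0,0],0],[[0,0,0.014],[0,0,0],0],[[0,0,0.021],[0,0,0],0]]' > m.json && python3 -m creep m.json
```

```text
t: 5.83
position: [594.2, 7.3, 187.3]
eef_rot: [-3.139, 0.0, 1.639]
contact_force: [-0.8, 0.0, -2.1]
opening: 0.284
grip_force: 60.0
t: 6.08
position: [595.4, 8.0, 187.0]
eef_rot: [3.141, -0.0, 1.64]
contact_force: [1.7, -0.4, -2.1]
opening: 0.289
grip_force: 60.0
t: 6.33
position: [595.2, 8.1, 184.4]
eef_rot: [3.141, -0.0, 1.64]
contact_force: [0.4, 0.1, -1.1]
opening: 0.284
grip_force: 60.0
```

```bash
echo '[[[0,0,0.007],[0,0,0],0],[[0,0,0.014],[0,0,0],0],[[0,0,0.021],[0,0,0],0]]' > m.json && python3 -m creep m.json; echo '[[[0,0,0.005],[0,0,0],0],[[0,0,0.01],[0,0,0],0]]' > m.json && python3 -m creep m.json;
```

```text
t: 6.58
position: [595.1, 8.1, 182.2]
eef_rot: [3.142, -0.0, 1.64]
contact_force: [-0.7, 0.2, -1.2]
opening: 0.288
grip_force: 60.0
t: 6.75
position: [595.1, 8.1, 181.2]
eef_rot: [3.142, -0.0, 1.64]
contact_force: [-0.2, 0.5, 0.7]
opening: 0.283
grip_force: 60.0
```

```bash
for i in 1 2 3; do echo '[[[0,0,0.005],[0,0,0],0],[[0,0,0.01],[0,0,0],0]]' > m.json && python3 -m creep m.json | egrep 'pos|force|rot'; done
```

```text
position: [595.2, 8.1, 180.7]
eef_rot: [3.141, -0.0, 1.64]
contact_force: [-2.4, -0.8, 3.7]
grip_force: 60.0
position: [595.2, 8.1, 179.6]
eef_rot: [3.141, -0.0, 1.64]
contact_force: [-0.7, 0.4, 5.2]
grip_force: 60.0
position: [595.2, 8.1, 178.5]
eef_rot: [3.141, -0.0, 1.64]
contact_force: [-2.6, -0.2, 7.0]
grip_force: 60.0
```

```bash
for i in 1 2 3; do echo '[[[0,0,0.003],[0,0,0],0],[[0,0,0.006],[0,0,0],0]]' > m.json && python3 -m creep m.json | egrep 'pos|tact'; done
```

```text
position: [595.2, 7.9, 178.0]
contact_force: [-2.5, -1.0, 6.5]
position: [595.2, 7.7, 177.4]
contact_force: [-1.6, -0.6, 7.0]
position: [595.2, 7.6, 176.9]
contact_force: [-3.2, -1.3, 7.2]
```

```bash
for i in 1 2 ; do echo '[[[0,0,0.0025],[0,0,0],0],[[0,0,0.005],[0,0,0],0]]' > m.json && python3 -m creep m.json | egrep 'pos|tact'; done
```

```text
position: [595.3, 7.4, 176.4]
contact_force: [-3.5, -1.1, 7.6]
position: [595.3, 7.3, 175.9]
contact_force: [-2.8, -1.7, 8.0]
```

```bash
for i in 1 2 3; do echo '[[[0,0,0.0025],[0,0,0],0],[[0,0,0.005],[0,0,0],0]]' > m.json && python3 -m creep m.json | egrep 'pos|tact'; done
```

```text
position: [595.3, 7.1, 175.5]
contact_force: [-2.8, -1.6, 7.8]
position: [595.3, 6.9, 175.1]
contact_force: [-3.3, -2.0, 11.1]
position: [595.4, 6.8, 175.0]
contact_force: [-4.9, -3.0, 12.7]
```

```bash
for i in 1 2 3; do echo '[[[0,0,0.002],[0,0,0],0],[[0,0,0.004],[0,0,0],0]]' > m.json && python3 -m creep m.json | egrep 'pos|tact'; done
```

```text
position: [595.4, 6.8, 174.9]
contact_force: [-5.8, -3.0, 15.7]
position: [595.5, 6.8, 174.7]
contact_force: [-7.0, -2.7, 16.9]
position: [595.5, 6.7, 174.7]
contact_force: [-7.8, -2.4, 19.8]
```

To row units: -1 mm is -0.01, -15 mm is -0.15.

```bash
echo '[[[0,0,-0.01],[0,0,0],0],[[0,0,-0.06],[0,0,0],0],[[0,0,-0.15],[0,0,0],0],[[0,0,-0.15],[0,0,0],0]]' > m.json && python3 -m creep m.json; python3 -c "
from h import *
go((592,58,187))"
```

```text
t: 9.42
position: [595.8, 8.2, 189.1]
eef_rot: [3.14, -0.0, 1.64]
contact_force: [0.7, -0.3, -1.5]
opening: 0.285
grip_force: 60.0
[50.  -0.3  2.2] [0. 0. 0.] n 1.1993896166312503
```

To row units: 3 mm is 0.03, 50 mm is 0.5.

```bash
echo '[[[0.25,0,0],[0,0,0],0],[[0.5,-0.003,0],[0,0,0],0],[[0.5,-0.003,0.03],[0,0,0],0],[[0.5,-0.003,0.04],[0,0,0],0],[[0.5,-0.003,0.04],[0,0,0],0]]' > m.json && python3 -m creep m.json| egrep 'pos|tact'; for i in 1 2 3; do echo '[[[0,0,0.007],[0,0,0],0],[[0,0,0.014],[0,0,0],0]]' > m.json && python3 -m creep m.json | egrep 'pos|tact'; done
```

```text
position: [591.1, 57.7, 183.3]
contact_force: [0.2, -0.1, -1.9]
position: [591.5, 56.9, 182.5]
contact_force: [0.3, 0.2, -1.0]
position: [591.4, 57.4, 180.9]
contact_force: [-0.7, 0.4, -1.8]
position: [591.4, 57.7, 179.5]
contact_force: [0.2, -0.2, -1.7]
```

```bash
for i in 1 2 3; do echo '[[[0,0,0.005],[0,0,0],0],[[0,0,0.01],[0,0,0],0]]' > m.json && python3 -m creep m.json | egrep 'pos|tact'; done
```

```text
position: [591.4, 57.9, 178.5]
contact_force: [-0.2, 0.2, -1.5]
position: [591.3, 58.0, 177.5]
contact_force: [0.2, 0.1, -2.3]
position: [591.3, 58.0, 176.5]
contact_force: [-1.0, 0.9, -2.0]
```

```bash
for i in 1 2 3; do echo '[[[0,0,0.003],[0,0,0],0],[[0,0,0.006],[0,0,0],0]]' > m.json && python3 -m creep m.json | egrep 'pos|tact'; done
```

```text
position: [591.3, 58.0, 175.9]
contact_force: [0.1, -0.0, -1.4]
position: [591.3, 57.9, 175.3]
contact_force: [0.9, -0.7, -2.1]
position: [591.3, 58.0, 174.7]
contact_force: [-1.8, 0.2, 1.8]
```

```bash
for i in 1 2 3 4; do echo '[[[0,0,0.002],[0,0,0],0],[[0,0,0.004],[0,0,0],0]]' > m.json && python3 -m creep m.json | egrep 'pos|tact'; done
```

```text
position: [591.4, 58.0, 174.8]
contact_force: [-2.8, -0.0, 5.2]
position: [591.5, 57.9, 174.7]
contact_force: [-3.9, -0.0, 8.5]
position: [591.5, 58.0, 174.7]
contact_force: [-5.3, 0.7, 12.1]
position: [591.6, 58.0, 174.7]
contact_force: [-6.0, 0.0, 14.4]
```

```bash
for i in 1 2 3; do echo '[[[0,0,0.002],[0,0,0],0],[[0,0,0.004],[0,0,0],0]]' > m.json && python3 -m creep m.json | egrep 'pos|tact'; done
```

```text
position: [591.6, 58.0, 174.6]
contact_force: [-7.2, -0.4, 18.5]
position: [591.7, 58.0, 174.6]
contact_force: [-8.8, -0.3, 20.8]
position: [591.8, 58.0, 174.5]
contact_force: [-10.0, 1.3, 23.2]
```

To row units: -25 mm is -0.25, -50 mm is -0.5.

```bash
echo '[[[0,0,-0.02],[0,0,0],0],[[0,0,-0.07],[0,0,0],0],[[-0.25,0,-0.07],[0,0,0],0],[[-0.5,0.003,-0.06],[0,0,0],0],[[-0.5,0.003,-0.04],[0,0,0],0],[[-0.5,0.003,-0.04],[0,0,0],0]]' > m.json && python3 -m creep m.json| egrep 'pos|tact'; for i in 1 2; do echo '[[[0,0,0.005],[0,0,0],0],[[0,0,0.01],[0,0,0],0]]' > m.json && python3 -m creep m.json | egrep 'pos|tact'; done
```

```text
position: [594.9, 6.1, 175.6]
contact_force: [-0.3, 0.1, -2.3]
position: [595.1, 9.1, 174.9]
contact_force: [-2.3, -0.8, 4.4]
position: [595.2, 9.0, 174.8]
contact_force: [-4.6, 1.1, 10.8]
```

```bash
for i in 1 2 3 4; do echo '[[[0,0,0.002],[0,0,0],0],[[0,0,0.004],[0,0,0],0]]' > m.json && python3 -m creep m.json | egrep 'pos|tact'; done
```

```text
position: [595.3, 9.0, 174.8]
contact_force: [-5.5, 0.4, 12.1]
position: [595.3, 9.0, 174.8]
contact_force: [-7.1, -1.0, 15.4]
position: [595.4, 8.9, 174.7]
contact_force: [-7.5, 0.4, 18.9]
position: [595.4, 8.9, 174.6]
contact_force: [-8.7, 0.2, 20.6]
```

To row units: 0.4 mm is 0.004, 0.2 mm is 0.002.

```bash
echo '[[[0,0,0.002],[0,0,0],0],[[0,0,0.004],[0,0,0],0]]' > m.json && python3 -m creep m.json | egrep 'pos|tact'; echo '[[[0,0,-0.02],[0,0,0],0],[[0,0,-0.1],[0,0,0],0],[[0,0,-0.45],[0,0,0],0],[[0,0,-0.45],[0,0,0],0]]' > m.json && python3 -m creep m.json ; python3 -c "
from h import *
go((517.3,-280,215),1.64)"
```

```text
position: [595.4, 8.9, 174.5]
contact_force: [-9.5, 0.9, 23.1]
t: 14.5
position: [597.2, 8.3, 222.3]
eef_rot: [3.135, -0.001, 1.64]
contact_force: [0.8, -1.1, 0.2]
opening: 0.287
grip_force: 60.0
[-282.1  -99.8    6.5] [ 0.006 -0.001  0.   ] n 7.176714614351036
```

To row units: -282 mm is -2.82, -99 mm is -0.99.

```bash
echo '[[[-2.82,-0.99,0.06],[0,0,0],0],[[-2.82,-0.99,0.06],[0,0,0],0],[[-2.82,-0.99,0.06],[0,0,0],0],[[-2.82,-0.99,0.06],[0,0,0],0],[[-2.82,-0.99,0.06],[0,0,0],0],[[-2.82,-0.99,0.06],[0,0,0],0],[[-2.82,-0.99,0.06],[0,0,0],0],[[-2.82,-0.99,0.06],[0,0,0],0],[[-2.82,-0.99,0.06],[0,0,0],0],[[-2.82,-0.99,0.06],[0,0,0],0]]' > m.json && python3 -m creep m.json;python3 - <<'E'
from h import *
go((517.3,-280,80),1.64)
b=arm.capture("scene")["pixels"][:,:,::-1]
k=lambda i,u,v:cv2.resize(i[v:v+120,u:u+100],None,fx=4,fy=4,interpolation=cv2.INTER_CUBIC)
cv2.imwrite("pics/c.png",np.hstack([k(b,190,230),k(b,290,190)]))
E
```

```text
t: 15.33
position: [515.8, -280.3, 211.1]
eef_rot: [3.141, -0.0, 1.639]
contact_force: [0.1, 0.7, -2.1]
opening: 0.291
grip_force: 60.0
[  0.2   1.5 131.1] [ 0.    -0.    -0.001] n 3.1429059689317635
```

View pics/c.png

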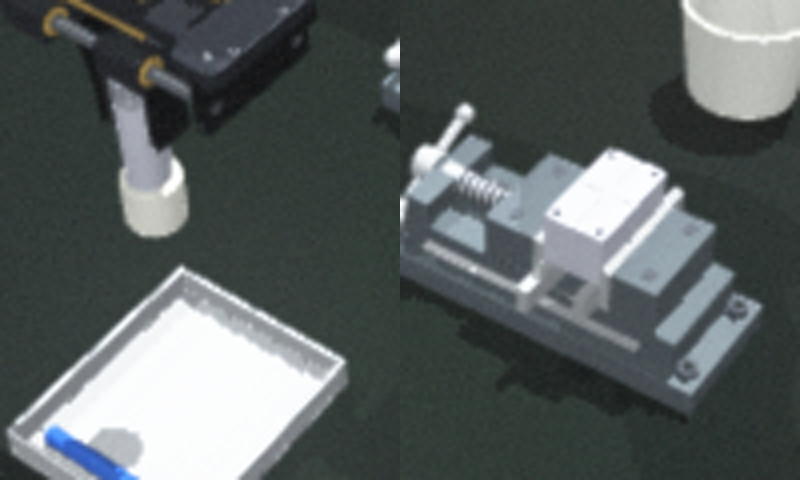

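The bar hangs nearly upright over the tray, head at (155,200). The block in the vise, right half at (605,200), now looks level.

To row units: 1 mm is 0.01, 134 mm is 1.34.

```bash
echo '[[[0,0.01,0.4],[0,0,0],0],[[0,0.01,0.8],[0,0,0],0],[[0,0.01,1.15],[0,0,0],0],[[0,0.01,1.31],[0,0,0],0],[[0,0.01,1.33],[0,0,0],0],[[0,0.01,1.34],[0,0,0],0]]' > m.json && python3 -m creep m.json| egrep 'pos|tact';  for i in 1 2 3 4; do echo '[[[0,0,0.005],[0,0,0],0],[[0,0,0.01],[0,0,0],0]]' > m.json && python3 -m creep m.json | egrep 'pos|tact'; done
```

```text
position: [517.3, -278.6, 76.7]
contact_force: [0.3, -0.5, -1.3]
position: [518.1, -280.1, 77.7]
contact_force: [-0.2, 0.2, -1.1]
position: [517.5, -280.1, 76.0]
contact_force: [-0.0, -0.9, -1.7]
position: [517.0, -280.1, 74.3]
contact_force: [0.1, -0.1, -1.6]
position: [516.8, -280.0, 72.9]
contact_force: [0.2, -0.4, -2.2]
```

```bash
for i in 1 2 3 4; do echo '[[[0,0,0.003],[0,0,0],0],[[0,0,0.006],[0,0,0],0]]' > m.json && python3 -m creep m.json | egrep 'pos|tact'; done
```

```text
position: [516.7, -280.0, 72.3]
contact_force: [0.6, -1.0, -0.8]
position: [516.7, -280.0, 71.7]
contact_force: [0.3, 0.6, -1.3]
position: [516.8, -280.1, 71.4]
contact_force: [-2.7, 0.6, 4.8]
position: [516.9, -280.2, 71.3]
contact_force: [-4.4, 2.1, 11.8]
```

```bash
echo '[[[0,0,-0.004],[0,0,0],0],[[0,0,-0.007],[0,0,0],0]]' > m.json && python3 -m creep m.json | egrep 'pos|tact'; echo '[[[0,0,0],[0,0,0],1],[[0,0,0],[0,0,0],1],[[0,0,0],[0,0,0],1],[[0,0,0],[0,0,0],1],[[0,0,0],[0,0,0],1],[[0,0,0],[0,0,0],1],[[0,0,0],[0,0,0],1]]' > m.json && python3 -m creep m.json 10; echo '[[[0,0,-0.2],[0,0,0],1],[[0,0,-0.6],[0,0,0],1],[[0,0,-1],[0,0,0],1],[[0,0,-1.1],[0,0,0],1],[[0,0,-1.1],[0,0,0],1]]' > m.json && python3 -m creep m.json; python3 - <<'E'
from h import *
c=arm.capture("scene");b=c["pixels"][:,:,::-1]
np.savez("/tmp/s1.npz",**c)
k=lambda i,u,v:cv2.resize(i[v:v+120,u:u+100],None,fx=4,fy=4,interpolation=cv2.INTER_CUBIC)
cv2.imwrite("pics/d.png",np.hstack([k(b,190,230),k(b,290,190)]))
V=cloud(c);d=np.abs(V-[593,33,108]);k=(d[...,0]<17)&(d[...,1]<34)&(V[...,2]>95)&(V[...,2]<125)
p=V[k];print(np.round(np.linalg.lstsq(np.c_[p[:,:2]-[593,33],np.ones(len(p))],p[:,2],rcond=None)[0],3))
E
```

```text
position: [516.8, -280.1, 71.4]
contact_force: [0.3, 0.5, -0.7]
t: 17.97
position: [516.8, -280.0, 71.2]
eef_rot: [3.142, -0.0, 1.64]
contact_force: [0.7, 0.2, -1.0]
opening: 0.734
grip_force: 0.0
t: 18.38
position: [518.4, -281.1, 184.8]
eef_rot: [3.136, 0.002, 1.64]
contact_force: [-0.4, 1.0, 0.0]
opening: 0.988
grip_force: 0.0
[9.0000e-03 2.0000e-03 1.0705e+02]
```

View pics/d.png

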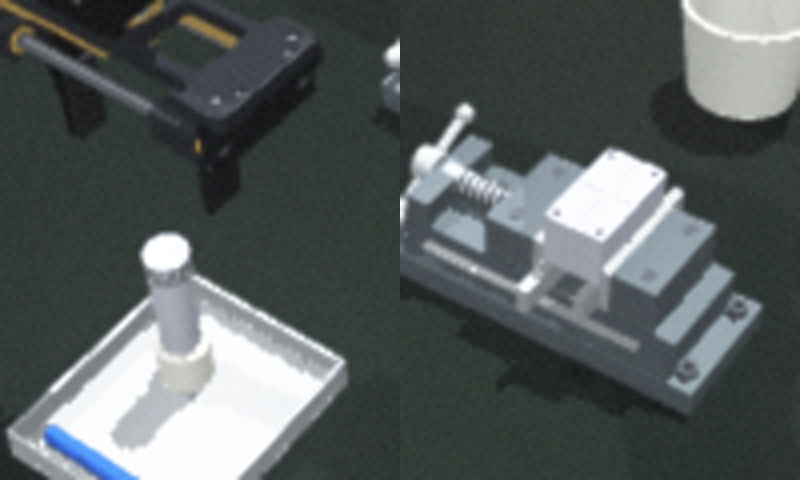

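The bar stands upright in the tray at (180,310). The block's top slope is 0.002, so it is level. Next I'll shut the fingers and go to the moving parallel's -y end.

```bash
python3 -c "
from h import *
go((581.5,-66,165),1.64)"
```

```text
[209.4  78.6  17.6] [ 0.003  0.001 -0.   ] n 5.380683443119392
```

To row units: 209 mm is 2.09, 78 mm is 0.78.

```bash
echo '[[[2.09,0.78,0.15],[0,0,0],0],[[2.09,0.78,0.15],[0,0,0],0],[[2.09,0.78,0.15],[0,0,0],0],[[2.09,0.78,0.15],[0,0,0],0],[[2.09,0.78,0.15],[0,0,0],0],[[2.09,0.78,0.15],[0,0,0],0],[[2.09,0.78,0.15],[0,0,0],0],[[2.09,0.78,0.15],[0,0,0],0],[[2.09,0.78,0.15],[0,0,0],0],[[2.09,0.78,0.15],[0,0,0],0]]' > m.json && python3 -m creep m.json 40;echo '[[[0,0,0],[0,0,0],0],[[0,0,0],[0,0,0],0],[[0,0,0],[0,0,0],0],[[0,0,0],[0,0,0],0],[[0,0,0],[0,0,0],0],[[0,0,0],[0,0,0],0]]' > m.json && python3 -m creep m.json; python3 -c "
from h import *
go((581.5,-66,54),1.64)"
```

```text
t: 19.27
position: [579.5, -68.1, 165.9]
eef_rot: [-3.141, 0.0, 1.637]
contact_force: [0.2, -0.2, -0.7]
opening: 0.328
grip_force: 0.0
t: 19.77
position: [580.1, -66.2, 166.3]
eef_rot: [3.142, -0.0, 1.64]
contact_force: [-0.3, 0.5, 0.1]
opening: 0.008
grip_force: 0.0
[1.000e-01 1.400e+00 1.123e+02] [ 0. -0. -0.] n 2.6920628655834817
```

```bash
echo '[[[0,0.014,0.4],[0,0,0],0],[[0,0.014,0.8],[0,0,0],0],[[0,0.014,1.05],[0,0,0],0],[[0,0.014,1.12],[0,0,0],0],[[0,0.014,1.12],[0,0,0],0],[[0,0.014,1.12],[0,0,0],0]]' > m.json && python3 -m creep m.json; echo '[[[0.01,0,0],[0,0,0],0],[[0.03,0,0],[0,0,0],0],[[0.05,0,0],[0,0,0],0],[[0.06,0,0],[0,0,0],0],[[0.06,0,0],[0,0,0],0]]' > m.json && python3 -m creep m.json | egrep 'pos|tact';for i in 1 2; do echo '[[[0.005,0,0],[0,0,0],0],[[0.01,0,0],[0,0,0],0]]' > m.json && python3 -m creep m.json | egrep 'pos|tact'; done
```

```text
t: 20.27
position: [582.3, -66.3, 55.5]
eef_rot: [3.14, 0.0, 1.64]
contact_force: [-0.2, 0.1, 0.5]
opening: 0.006
grip_force: 0.0
position: [581.5, -59.5, 54.8]
contact_force: [0.1, 0.1, 0.1]
position: [581.1, -59.0, 54.4]
contact_force: [-0.1, 0.4, -0.8]
position: [581.0, -58.1, 54.2]
contact_force: [0.1, -0.2, -0.6]
```

```bash
for i in 1 2 3; do echo '[[[0.005,0,0],[0,0,0],0],[[0.01,0,0],[0,0,0],0]]' > m.json && python3 -m creep m.json | egrep 'pos|tact'; done;for i in 1 2 ; do echo '[[[0.003,0,0],[0,0,0],0],[[0.006,0,0],[0,0,0],0]]' > m.json && python3 -m creep m.json | egrep 'pos|tact'; done
```

```text
position: [580.9, -57.0, 54.2]
contact_force: [-0.3, -0.9, 0.2]
position: [580.9, -56.0, 54.2]
contact_force: [-0.1, -0.0, 0.1]
position: [580.8, -55.0, 54.2]
contact_force: [1.0, 0.4, 0.2]
position: [580.7, -54.4, 54.2]
contact_force: [0.0, -0.4, 0.6]
position: [580.7, -53.9, 54.2]
contact_force: [0.3, 0.4, -0.3]
```

```bash
for i in 1 2 3 4; do echo '[[[0.0025,0,0],[0,0,0],0],[[0.005,0,0],[0,0,0],0]]' > m.json && python3 -m creep m.json | egrep 'pos|tact'; done
```

```text
position: [580.7, -53.6, 54.2]
contact_force: [-0.3, -1.5, 0.5]
position: [580.7, -53.5, 54.2]
contact_force: [0.2, -3.4, -0.9]
position: [580.6, -53.4, 54.3]
contact_force: [1.2, -5.1, -1.0]
position: [580.6, -53.3, 54.3]
contact_force: [1.2, -7.1, -0.9]
```

The moving parallel held about 7 N without sliding. Now the fixed one, from its +y end.

To row units: -3 mm is -0.03, -110 mm is -1.1.

```bash
echo '[[[-0.03,0,0],[0,0,0],0],[[-0.14,0,0],[0,0,0],0],[[-0.14,0,-0.4],[0,0,0],0],[[-0.14,0,-0.8],[0,0,0],0],[[-0.14,0,-1.1],[0,0,0],0],[[-0.14,0,-1.1],[0,0,0],0]]' > m.json && python3 -m creep m.json | egrep 'pos|tact'; python3 -c "
from h import *
go((605,129,165),1.64)"
```

```text
position: [584.5, -66.9, 170.6]
contact_force: [0.6, -0.6, -0.2]
[194.1  33.8   6.1] [ 0.009 -0.001 -0.001] n 4.725824708705893
```

```bash
echo '[[[1.94,0.36,0],[0,0,0],0],[[1.94,0.36,0],[0,0,0],0],[[1.94,0.36,0],[0,0,0],0],[[1.94,0.36,0],[0,0,0],0],[[1.94,0.36,0],[0,0,0],0],[[1.94,0.36,0],[0,0,0],0],[[1.94,0.36,0],[0,0,0],0],[[1.94,0.36,0],[0,0,0],0]]' > m.json && python3 -m creep m.json | egrep 'pos|tact'; python3 -c "
from h import *
go((605,129,54),1.64)"
```

```text
position: [604.1, 129.1, 164.1]
contact_force: [0.0, -0.2, -0.2]
[-1.000e-01  9.000e-01  1.101e+02] [-0.     0.    -0.001] n 2.6405316323605676
```

To row units: 110 mm is 1.1, 103 mm is 1.03.

```bash
echo '[[[0,0.01,0.4],[0,0,0],0],[[0,0.01,0.8],[0,0,0],0],[[0,0.01,1.03],[0,0,0],0],[[0,0.01,1.1],[0,0,0],0],[[0,0.01,1.1],[0,0,0],0],[[0,0.01,1.1],[0,0,0],0]]' > m.json && python3 -m creep m.json; echo '[[[-0.01,0,0],[0,0,0],0],[[-0.03,0,0],[0,0,0],0],[[-0.05,0,0],[0,0,0],0],[[-0.06,0,0],[0,0,0],0],[[-0.06,0,0],[0,0,0],0]]' > m.json && python3 -m creep m.json | egrep 'pos|tact';for i in 1 2; do echo '[[[-0.005,0,0],[0,0,0],0],[[-0.01,0,0],[0,0,0],0]]' > m.json && python3 -m creep m.json | egrep 'pos|tact'; done
```

```text
t: 24.18
position: [606.0, 129.1, 55.6]
eef_rot: [3.14, -0.0, 1.638]
contact_force: [0.6, -0.3, 0.4]
opening: 0.006
grip_force: 0.0
position: [605.8, 123.9, 54.8]
contact_force: [0.4, 1.0, -0.3]
position: [605.6, 123.4, 54.3]
contact_force: [0.4, -0.6, -0.3]
position: [605.6, 122.3, 54.2]
contact_force: [0.1, -0.3, -0.7]
```

```bash
for i in 1 2 3 4; do echo '[[[-0.005,0,0],[0,0,0],0],[[-0.01,0,0],[0,0,0],0]]' > m.json && python3 -m creep m.json | egrep 'pos|tact'; done; for i in 1 2; do echo '[[[-0.003,0,0],[0,0,0],0],[[-0.006,0,0],[0,0,0],0]]' > m.json && python3 -m creep m.json | egrep 'pos|tact'; done
```

```text
position: [605.7, 121.3, 54.2]
contact_force: [0.6, -0.3, 0.1]
position: [605.8, 120.2, 54.2]
contact_force: [-0.1, 0.4, -0.3]
position: [605.9, 119.2, 54.2]
contact_force: [0.4, 0.3, -0.2]
position: [605.9, 118.2, 54.2]
contact_force: [-0.3, 0.6, -0.1]
position: [605.9, 117.6, 54.2]
contact_force: [0.0, 0.1, -0.4]
position: [606.0, 117.1, 54.2]
contact_force: [-0.2, -0.1, 0.1]
```

```bash
for i in 1 2 3 4; do echo '[[[-0.0025,0,0],[0,0,0],0],[[-0.005,0,0],[0,0,0],0]]' > m.json && python3 -m creep m.json | egrep 'pos|tact'; done
```

```text
position: [606.0, 116.6, 54.2]
contact_force: [0.5, -0.6, 0.1]
position: [606.0, 116.1, 54.2]
contact_force: [0.1, -0.5, -0.3]
position: [606.1, 115.6, 54.3]
contact_force: [-0.2, 1.0, -0.0]
position: [606.1, 115.1, 54.2]
contact_force: [-0.0, -0.3, -0.0]
```

```bash
for i in 1 2 3; do echo '[[[-0.0025,0,0],[0,0,0],0],[[-0.005,0,0],[0,0,0],0]]' > m.json && python3 -m creep m.json | egrep 'pos|tact'; done
```

```text
position: [606.1, 114.5, 54.2]
contact_force: [-0.2, 0.8, -0.4]
position: [606.2, 114.1, 54.3]
contact_force: [0.8, 0.0, -0.4]
position: [606.2, 113.6, 54.2]
contact_force: [-0.3, 0.1, -0.0]
```

```bash
for i in 1 2 3; do echo '[[[-0.0025,0,0],[0,0,0],0],[[-0.005,0,0],[0,0,0],0]]' > m.json && python3 -m creep m.json | egrep 'pos|tact'; done
```

```text
position: [606.2, 113.1, 54.2]
contact_force: [-0.6, -0.5, 0.3]
position: [606.3, 112.8, 54.2]
contact_force: [-0.4, 1.8, 0.1]
position: [606.3, 112.8, 54.3]
contact_force: [0.0, 3.2, 0.2]
```

To row units: -0.5 mm is -0.005, -0.25 mm is -0.0025.

```bash
echo '[[[-0.0025,0,0],[0,0,0],0],[[-0.005,0,0],[0,0,0],0]]' > m.json && python3 -m creep m.json | egrep 'pos|tact'; echo '[[[0,0,0],[0,0,0],0],[[0,0,0],[0,0,0],0]]' > m.json && python3 -m creep m.json | egrep 'pos|tact'; echo '[[[0.03,0,0],[0,0,0],0],[[0.14,0,0],[0,0,0],0],[[0.14,0,-0.4],[0,0,0],0],[[0.14,0,-0.8],[0,0,0],0],[[0.14,0,-1.2],[0,0,0],0],[[0.14,0,-1.2],[0,0,0],0],[[0.14,0,-1.2],[0,0,0],0]]' > m.json && python3 -m creep m.json; python3 - <<'E'
from h import *
c=arm.capture("scene");b=c["pixels"][:,:,::-1];t=arm.capture("top")["pixels"][:,:,::-1]
k=lambda i,u,v:cv2.resize(i[v:v+120,u:u+100],None,fx=4,fy=4,interpolation=cv2.INTER_CUBIC)
cv2.imwrite("pics/e.png",np.hstack([k(b,190,270),k(b,290,190)]))
V=cloud(c);d=np.abs(V-[593,33,108]);k=(d[...,0]<17)&(d[...,1]<34)&(V[...,2]>95)&(V[...,2]<125)
p=V[k];print(len(p),np.round(np.linalg.lstsq(np.c_[p[:,:2]-[593,33],np.ones(len(p))],p[:,2],rcond=None)[0],3))
E
```

```text
position: [606.3, 112.6, 54.3]
contact_force: [-1.2, 5.0, 0.2]
position: [606.3, 112.7, 54.3]
contact_force: [-0.9, 4.8, 0.3]
t: 28.52
position: [606.8, 126.1, 176.9]
eef_rot: [3.137, -0.001, 1.64]
contact_force: [-0.2, -0.4, -0.6]
opening: 0.008
grip_force: 0.0
227 [-1.00000e-03  9.00000e-03  1.07143e+02]
```

View pics/e.png

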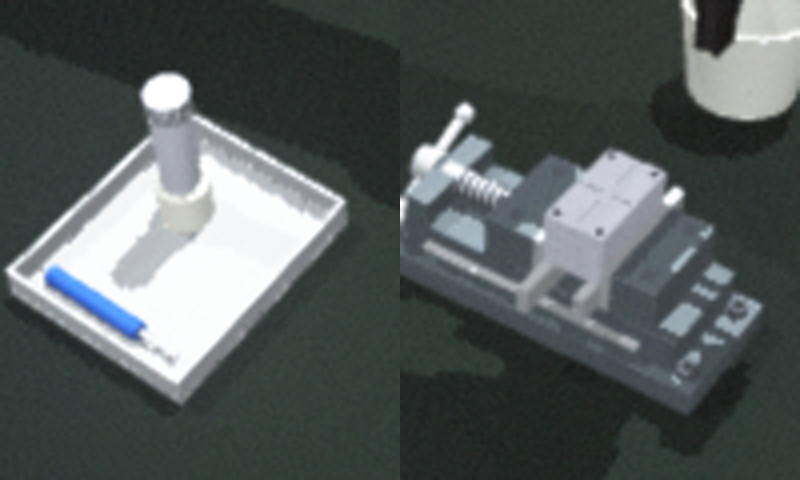

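The bar stands upright in its tray at (180,150). The block is level in the vise with both parallels under it, and the fixed parallel held 5 N without moving. The arm is clear of everything, so I'm handing in.

```bash
python3 -c "
from workcell import arm
print(arm.hand_in())"
```

```text
the job is handed in; nothing more can be done
None
```

The job is handed in at about 28.5 s: the block is tapped down level with at most about 25 N per end, the moving parallel then the fixed one held pushes of about 7 N and 5 N without sliding, and the bar stands upright in its tray again.

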